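Store two specimen vials in the empty cells of a light-tight crate

ROBOT

A 6-joint arm with a two-finger parallel gripper is mounted at the origin on the work surface. World frame = base frame: x ahead of the robot, y to its left, z up, the work surface at z = 0. Lengths are in m, angles in rad, forces in N, time in s.
With the tool pointing down it reaches from about 0.3 to 0.85 m from the base axis. Payload 4.2 kg.
Tool frame: the origin (TCP) lies on the centre line of the jaws, within the pads' length; the fingertips stand 22 mm ahead of it and the grasp point (between the pads) lies 3 mm ahead of it; z points along the fingers, y is the line along which they close (so a half turn about z gives the same grasp; the last joint's range is limited). The gripper opens to 91 mm and grips with 3 to 60 N. Pads are 32 mm wide; open, the fingers measure 118 mm over their backs; the gripper's body (76 mm by 178 mm) begins 60 mm behind the grasp point.
Start: joints at [-1.18, 0.32, 1.565, -0, 1.257, -0.02], TCP at [0.23, -0.527, 0.236] pointing down, gripper open.
Joint ranges: [-3.11, 3.11], [-0.84, 2.01], [0.21, 2.61], [-1.34, 4.49], [0.05, 2.63], [-2.56, 2.56]. Speed limits (rad/s): [2.57, 2.57, 3.14, 3.14, 3.14, 3.14].

INTERFACE

Orientations are given as a unit quaternion [w, x, y, z].
In Python, from rig import arm gives the robot as it stands.
- The arm moves only by the shell command python3 -m pendant 'ROWS' [OPENING] [FORCE]. ROWS is JSON, a list of rows, each a list of 6 numbers: the shift along the world's x, y, z in mm, then the turn, a rotation vector about the world's x, y, z in rad. In form: [[tx, ty, tz, rx, ry, rz], ...]. A call has 1 to 10 rows; each row is the pose to reach, as a shift and turn from the pose commanded when the call began; what a row does not reach only later rows make up. A row lasts 1/12 s, in which the tool goes at most 41.7 mm and 7.16 degrees, less where a joint would pass 70% of its speed; a pose out of reach is approached as far as the arm can. A call with a gripper value outside its range is refused whole. OPENING is the opening in per cent of the stroke, from 0 (shut) to 100 (fully open), set as the call begins (- or left out, the last holds). The fingers move at their own pace and stop on an object; FORCE is the grip in N (left out, the last holds). Time passes only in rows, so rows that repeat a pose let the fingers close. It gives the time, the measured TCP pose, the force, the opening and the grip force at its end, in the units of the state.
- arm.read_state(): the state, without advancing time (a new reading comes with each control period).
- arm.snapshot(name): name is "scene" or "side" or "wrist"; returns (picture, depth): 400x640x3 uint8, red, green, blue; 400x640 float32, m along the optical axis (not along the pixel's ray), 0 where there is no reading.
- arm.get_calibration(name): a dict with "fx", "fy", "cx", "cy" (pixels), "camera_from_world" (4x4, takes a point from world to camera coordinates). Camera axes: x right, y down, z forward; pixel columns grow to the right and rows downward; lengths in m; the calibration is good to about 2 mm. A picture is of the moment at which its call begins: read the wrist's pose just before it. get_calibration takes no time and is no camera call; for the wrist camera it gives the pose at the moment of the call.
- arm.close_job(): hands the job in; it is judged then, once.
The state is a dict: "time": time; "qpos": joint angles; "dq": joint speeds; "joint_torque": joint torques, N m; "tcp_pos": TCP position; "orientation": TCP orientation; "contact_force": force on the tool from outside, world axes, zero at the start; "moment": the same for the moment, N m; "width": opening from 0.0 (shut) to 1.0 (fully open); "grasp_force": force on a finger pad.
Only numpy, scipy, OpenCV 4.12 (cv2) and the standard library are available. Lean on these libraries where they do the work, as an engineer would, in place of code of your own. Each camera call takes 0.05 s, during which the arm holds its last target. There are 200 camera calls.

TASK

Two slim capped specimen vials stand on the bench beside a grey crate whose six cells are hidden under spring leaves; four cells are already taken. Feel through the leaves for the two empty cells and set one vial upright in each, right down on the crate's floor. When both are in, slide the catch on the crate's front fully to the robot's left to lock it, and leave the wide jar, the beaker and the wash bottle where they stand.

Things in the scene. Friction and masses are not known exactly. Their poses are not given: they have to be found in the camera images.
- crate: Dark grey crate fixed to the bench, 174 (x) by 186 (y) by 104 mm tall; origin at the centre of its underside, x away from the robot, y to its left, z up. 6 cells: 3 along x (pitch 56 mm), 2 along y (pitch 90 mm); walls and floor 6 mm. 4 cells, unseen, hold a vial of the same kind on the floor, cap 28 mm below the crate's top: what is pushed in stops there. 2 are empty to the floor, 98 mm below the top.
- cell0 (a point): centre of the mouth of the front right cell, at the level of the crate's top (104 mm above the bench); axes as the crate's. All six alike: mouth 50 (x) by 84 mm (y), shut by two white leaves 24.5 mm long, hinged on the edges that run along y; pushed, they swing down into the cell (1 to 4 N in all) and spring shut above a seated vial.
- cell1 (a point): centre of the mouth of the front left cell, at the level of the crate's top (104 mm above the bench); axes as the crate's. All six alike: fingers that close along y can go in with a vial if they measure under 84 mm over their backs (open only a little to let go); ledges 26 mm high on the floor narrow the cell's bottom to 42 mm in y.
- cell2 (a point): centre of the mouth of the middle right cell, at the level of the crate's top (104 mm above the bench); axes as the crate's. Leaves and inside as cell0 and cell1.
- cell3 (a point): centre of the mouth of the middle left cell, at the level of the crate's top (104 mm above the bench); axes as the crate's. Leaves and inside as cell0 and cell1.
- cell4 (a point): centre of the mouth of the back right cell, at the level of the crate's top (104 mm above the bench); axes as the crate's. Leaves and inside as cell0 and cell1.
- cell5 (a point): centre of the mouth of the back left cell, at the level of the crate's top (104 mm above the bench); axes as the crate's. Leaves and inside as cell0 and cell1.
- vial_a_mid (a point): vial A: centre (half-way up) of a slim specimen vial to be stored, standing upright loose on the bench: plain round cylinder 30 mm in diameter, 70 mm tall, white with a dark metal cap (top 16 mm, same diameter), 50 to 100 g. z axis up along the vial.
- vial_b_mid (a point): vial B: centre (half-way up) of a slim specimen vial to be stored, standing upright loose on the bench: plain round cylinder 30 mm in diameter, 70 mm tall, white with a dark metal cap (top 16 mm, same diameter), 50 to 100 g. z axis up along the vial.
- catch (a joint): travel in m of the crate's steel locking catch along its shelf, towards the crate's +y (the robot's left): 0 = fully right, unlocked; 0.06 = fully left against its stop, locked. Friction 2 N; it stays where it is left.
- catch_grip (a point): middle of the catch's upright thumb block: 20 mm (x) by 14 mm (y) by 32 mm tall, standing 28 mm out from the crate's front (robot-side) face. The point is 71.5 mm above the bench; the block's top is 87.5 mm and the shelf beneath it 50 mm above the bench; the slide plate under the block is 24 by 30 mm and reaches 56.5 mm above the bench. Axes as the crate's.
- wide_jar_mid (a point): bystander, leave alone: wide white jar, 62 mm in diameter and 62 mm tall, dark lid; its centre
- beaker_mid (a point): bystander, leave alone: open glass beaker, 68 mm in diameter and 85 mm tall; its centre
- wash_bottle_mid (a point): bystander, leave alone: white wash bottle, 64 mm in diameter and 170 mm tall; its centre
Things that resemble listed ones, but are neither listed nor needed, are in the scene too. Leave any red look-alike of the part that bears vial_b_mid alone.

How it is judged:
On the way, in this order (a step that is already met when the one before it is completed fails the run):
1. one vial stands on the floor of an empty cell (((x of vial_a_mid in the frame of crate between -0.087 and 0.087 m and y of vial_a_mid in the frame of crate between -0.093 and 0.093 m and z of vial_a_mid in the frame of crate below 0.047 m and angle between vial_a_mid's own z axis and vertical below 0.2 rad) or (x of vial_b_mid in the frame of crate between -0.087 and 0.087 m and y of vial_b_mid in the frame of crate between -0.093 and 0.093 m and z of vial_b_mid in the frame of crate below 0.047 m and angle between vial_b_mid's own z axis and vertical below 0.2 rad))), for 0.2 s.
2. both vials stand on the floor of the two empty cells (x of vial_a_mid in the frame of crate between -0.087 and 0.087 m and y of vial_a_mid in the frame of crate between -0.093 and 0.093 m and z of each of vial_a_mid, vial_b_mid in the frame of crate below 0.047 m and angle between each of vial_a_mid, vial_b_mid's own z axis and vertical below 0.2 rad and x of vial_b_mid in the frame of crate between -0.087 and 0.087 m and y of vial_b_mid in the frame of crate between -0.093 and 0.093 m), for 0.2 s.
3. the catch is slid fully left (value of joint catch above 0.052 m), for 0.2 s.
At the end, for the whole second after the job is handed in: Both vials stand on the floor of cells inside the crate (centre less than 47 mm above the crate's underside, tilted less than 0.2 rad), and the catch has been slid at least 52 mm of its 60 mm to the left (all of step 2 and value of joint catch above 0.052 m); the robot touches nothing.
It fails at once if the wide jar was knocked or moved (distance of wide_jar_mid from where it was at the start of the episode above 0.03 m or angle between wide_jar_mid's own z axis and vertical above 0.4 rad).
It fails at once if the beaker was knocked or moved (distance of beaker_mid from where it was at the start of the episode above 0.03 m or angle between beaker_mid's own z axis and vertical above 0.4 rad).
It fails at once if the wash bottle was knocked or moved (distance of wash_bottle_mid from where it was at the start of the episode above 0.03 m or angle between wash_bottle_mid's own z axis and vertical above 0.4 rad).
It also fails if it takes over 72 s, if anything falls off the work surface, if the arm or the gripper's body presses on something with over 40 N, if the wrist force passes 120 N, or if a joint passes its speed limit or range.

## Working session

There is one attempt and no reset: what is moved stays moved. The work goes in short steps, Python scripts to look and compute and a shell command to move; the robot and the scene stay as the last step left them, time stands still between calls to the robot, and variables do not carry over. Pictures are saved under pics/ and viewed, at most 10 in all, crops included, and the job is handed in when it is done.

```bash
mkdir -p pics; cat > h.py <<'E'
from rig import arm
import numpy as np, cv2
def snap(n,f):
    c=arm.get_calibration(n); p,d=arm.snapshot(n); cv2.imwrite('pics/'+f+'.png',p[:,:,::-1]); np.savez('pics/'+f,p=p,d=d,T=c['camera_from_world'],k=[c['fx'],c['fy'],c['cx'],c['cy']])
def cloud(f):
    z=np.load('pics/'+f+'.npz'); d=z['d']; fx,fy,cx,cy=z['k']; v,u=np.mgrid[:400,:640]
    P=np.stack([(u-cx)/fx*d,(v-cy)/fy*d,d,np.ones_like(d)],-1)@np.linalg.inv(z['T']).T
    P=P[...,:3]; P[d==0]=np.nan; return z['p'],P
E
python3 -c "
from h import *
snap('scene','scene0');snap('side','side0')
s=arm.read_state();print(s)
for f in ['scene0','side0']: print(np.load('pics/'+f+'.npz')['T'])"
```

```text
{'time': 0.1, 'qpos': array([-1.17998417e+00,  3.20241392e-01,  1.56553879e+00, -2.88932973e-05,
        1.25738175e+00, -2.00237099e-02]), 'dq': array([-0.00012195, -0.00118046, -0.00457088, -0.00024511,  0.00011439,
        0.00011576]), 'joint_torque': array([ 7.08368443e-04, -4.13332272e+01, -2.32509345e+01,  7.29773683e-02,
        4.21620766e-02, -8.10490815e-05]), 'tcp_pos': array([ 0.22946743, -0.52678765,  0.23520369]), 'orientation': array([-7.68662179e-04,  9.78974610e-01,  2.03980631e-01, -1.58139926e-04]), 'contact_force': array([ 0.33969867, -0.44645255,  0.45624572]), 'moment': array([-0.01719217, -0.04357287,  0.02321292]), 'grasp_force': 0.0, 'width': 0.998454184780848}
[[ 0.85681388  0.51533187 -0.0174079  -0.49291644]
 [ 0.33699512 -0.58521707 -0.73753323 -0.08005285]
 [-0.39026178  0.62606234 -0.67508643  1.34666477]
 [ 0.          0.          0.          1.        ]]
[[-0.83057623 -0.55639323 -0.02386845  0.48429515]
 [-0.28295051  0.45852384 -0.84243391  0.2101908 ]
 [ 0.47966878 -0.69295199 -0.53827075  1.25076604]
 [ 0.          0.          0.          1.        ]]
```

View pics/scene0.png

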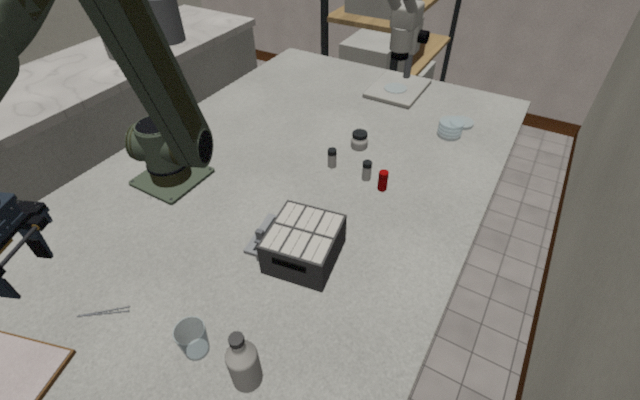

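View pics/side0.png

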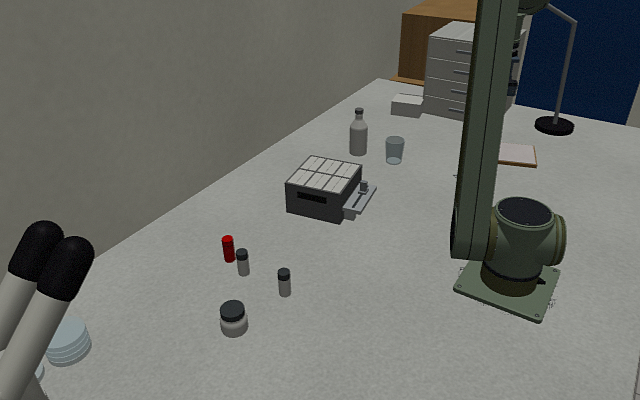

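The scene view shows the crate at about (303,243), vials at (332,157) and (367,170), red look-alike at (383,180), jar at (360,139), beaker at (191,338) and wash bottle at (243,362). The side view shows the vials at (284,282) and (243,262), with the catch at (363,188).

```bash
cat > m.py <<'E'
from h import *
C=[]
for f,boxes in [('scene0',dict(crate=(245,195,350,290),vA=(325,146,339,170),vB=(361,158,373,183),red=(376,168,390,192),jar=(348,127,371,152))),('side0',dict(crate=(280,150,380,225),vA=(276,266,293,299),vB=(235,247,251,279),red=(221,233,234,264),jar=(218,299,250,338)))]:
    p,P=cloud(f)
    for n,(a,b,c,d) in boxes.items():
        Q=P[b:d,a:c].reshape(-1,3); Q=Q[~np.isnan(Q[:,0])]
        if n=='crate':
            T=Q[(Q[:,2]>.097)&(Q[:,2]<.112)]; r=cv2.minAreaRect((T[:,:2]*1000).astype(np.float32)); print(f,n,r,T[:,2].mean(), np.median(T[:,2]))
            np.save('pics/top_'+f,T)
            S=Q[(Q[:,2]>.065)&(Q[:,2]<.095)&(Q[:,0]<r[0][0]/1000-.09)]; print(' thumb',len(S),S.min(0) if len(S) else '',S.max(0) if len(S) else '')
        else:
            zt=np.percentile(Q[:,2],98); h=Q[Q[:,2]>zt-.006]; t=h[:,:2]; print(f,n,'ztop',zt.round(4),'top mid',((t.max(0)+t.min(0))/2).round(4),'ext',np.ptp(t,axis=0).round(3))
            B=Q[Q[:,2]>.012]
            from scipy.optimize import least_squares
            R=.015 if n!='jar' else .031
            cam=-np.load('pics/'+f+'.npz')['T'][:3,:3].T@np.load('pics/'+f+'.npz')['T'][:3,3]
            B=B[B[:,2]<zt-.006]
            s=least_squares(lambda c:np.hypot(*(B[:,:2]-c).T)-R,t.mean(0),loss='soft_l1',f_scale=.002); print('   cyl',s.x.round(4),len(B))
E
python3 m.py
```

```text
scene0 crate ((574.2005615234375, -63.62152862548828), (175.1983642578125, 190.82107543945312), 9.827286720275879) 0.10481262968447365 0.10491978826222725
 thumb 76 [ 0.45707838 -0.11886006  0.06572391] [ 0.47657932 -0.10286848  0.09144227]
scene0 vA ztop 0.0729 top mid [0.4406 0.3244] ext [0.028 0.03 ]
   cyl [0.4388 0.3279] 120
scene0 vB ztop 0.0727 top mid [0.5731 0.3214] ext [0.03  0.029]
   cyl [0.5728 0.3241] 120
scene0 red ztop 0.0726 top mid [0.6411 0.2996] ext [0.029 0.032]
   cyl [0.6397 0.3017] 129
scene0 jar ztop 0.0649 top mid [0.4698 0.4768] ext [0.052 0.056]
   cyl [0.4676 0.4814] 185
side0 crate ((574.0014038085938, -66.46797180175781), (179.59515380859375, 197.5194549560547), 10.620138168334961) 0.10411844763515216 0.10417607245635907
 thumb 167 [ 0.45363983 -0.12197535  0.06534762] [0.48399196 0.0186391  0.09481043]
side0 vA ztop 0.0716 top mid [0.4382 0.3269] ext [0.03  0.031]
   cyl [0.4396 0.3252] 210
side0 vB ztop 0.072 top mid [0.5714 0.3222] ext [0.03  0.031]
   cyl [0.5735 0.3213] 198
side0 red ztop 0.0715 top mid [0.6409 0.3005] ext [0.029 0.028]
   cyl [0.6402 0.2992] 183
side0 jar ztop 0.064 top mid [0.4679 0.4786] ext [0.054 0.054]
   cyl [0.4709 0.4753] 446
```

```bash
python3 -c "
from h import *
for f,bs in [('scene0',[(230,335,262,390),(178,320,208,358)]),('side0',[(349,110,369,155),(386,137,405,163)])]:
    p,P=cloud(f)
    for a,b,c,d in bs:
        Q=P[b:d,a:c].reshape(-1,3);Q=Q[Q[:,2]>.02];print(np.percentile(Q,[2,50,98],axis=0).round(3).tolist())
"
```

```text
[[0.641, -0.437, 0.025], [0.664, -0.417, 0.11], [0.681, -0.383, 0.172]]
[[0.48, -0.444, 0.022], [0.513, -0.413, 0.056], [0.543, -0.384, 0.087]]
[[0.616, -0.415, 0.023], [0.637, -0.387, 0.088], [0.669, -0.371, 0.167]]
[[0.478, -0.447, 0.022], [0.503, -0.394, 0.063], [0.54, -0.377, 0.085]]
```

```bash
python3 -m pendant '[[35,40,0,0,0,-0.12],[75,80,0,0,0,-0.233],[110,120,0,0,0,-0.233],[145,160,0,0,0,-0.233],[180,190,0,0,0,-0.233],[200,230,0,0,0,-0.233],[230,260,0,0,0,-0.233],[255,290,0,0,0,-0.233],[275,325,0,0,0,-0.233],[297,360,0,0,0,-0.233]]' 0 20
```

```text
time: 0.93
tcp_pos: [0.4979, -0.209, 0.2356]
orientation: [-0.0, 0.996, 0.089, -0.0]
contact_force: [0.3, 0.0, 1.1]
width: 0.298
grasp_force: 0.0
```

```bash
python3 -m pendant '[[0,30,-20,0,0,0],[0,48,-40,0,0,0],[0,48,-60,0,0,0],[0,48,-75,0,0,0],[0,48,-75,0,0,0]]'
```

```text
time: 1.35
tcp_pos: [0.4948, -0.1614, 0.1577]
orientation: [-0.001, 0.996, 0.089, -0.003]
contact_force: [-0.8, 0.1, -1.0]
width: 0.006
grasp_force: 0.0
```

```bash
python3 -m pendant '[[16,21,0,0,0,0],[32,42,0,0,0,0],[32,42,0,0,0,0],[32,42,0,0,0,0]]'; python3 -m pendant '[[0,0,-20,0,0,0],[0,0,-40,0,0,0],[0,0,-55,0,0,0],[0,0,-60,0,0,0],[0,0,-60,0,0,0]]'; python3 -m pendant '[[0,0,-3,0,0,0],[0,0,-6,0,0,0],[0,0,-6,0,0,0]]'
```

```text
time: 1.68
tcp_pos: [0.5297, -0.1205, 0.1615]
orientation: [0.0, 0.996, 0.09, 0.0]
contact_force: [-0.2, -1.3, -0.3]
width: 0.005
grasp_force: 0.0
time: 2.1
tcp_pos: [0.5278, -0.1214, 0.1002]
orientation: [-0.0, 0.996, 0.088, -0.001]
contact_force: [-0.5, 0.0, -0.1]
width: 0.005
grasp_force: 0.5
time: 2.35
tcp_pos: [0.5293, -0.1212, 0.0954]
orientation: [0.0, 0.996, 0.089, 0.0]
contact_force: [-0.1, -1.3, 0.1]
width: 0.004
grasp_force: 0.5
```

```bash
python3 -m pendant '[[0,0,-4,0,0,0],[0,0,-8,0,0,0],[0,0,-8,0,0,0]]'
```

```text
time: 2.6
tcp_pos: [0.5286, -0.1207, 0.0864]
orientation: [-0.0, 0.996, 0.089, -0.0]
contact_force: [0.8, -0.8, -0.2]
width: 0.001
grasp_force: 0.5
```

```bash
python3 -m pendant '[[0,0,35,0,0,0],[0,0,55,0,0,0],[35,6,55,0,0,0],[54,11,55,0,0,0],[54,11,40,0,0,0],[54,11,20,0,0,0],[54,11,14,0,0,0],[54,11,10,0,0,0],[54,11,10,0,0,0]]';python3 -m pendant '[[0,0,-3,0,0,0],[0,0,-5,0,0,0],[0,0,-5,0,0,0]]'
```

```text
time: 3.35
tcp_pos: [0.5829, -0.1097, 0.0985]
orientation: [-0.0, 0.996, 0.089, -0.0]
contact_force: [-2.6, 1.4, 8.4]
width: 0.005
grasp_force: 4.5
time: 3.6
tcp_pos: [0.5837, -0.1101, 0.0984]
orientation: [0.001, 0.996, 0.089, 0.002]
contact_force: [-9.3, 1.7, 33.6]
width: 0.006
grasp_force: 17.1
```

Cell 0 is empty and cell 2 is taken (contact with the tip at 76 mm). Next is cell 4, then 5.

```bash
python3 -m pendant '[[0,0,25,0,0,0],[0,0,46,0,0,0],[35,6,46,0,0,0],[54,10,46,0,0,0],[54,10,30,0,0,0],[54,10,15,0,0,0],[54,10,6,0,0,0],[54,10,3,0,0,0],[54,10,3,0,0,0]]';python3 -m pendant '[[0,0,25,0,0,0],[0,0,44,0,0,0],[-8,40,44,0,0,0],[-16,80,44,0,0,0],[-16,89,44,0,0,0],[-16,89,30,0,0,0],[-16,89,12,0,0,0],[-16,89,4,0,0,0],[-16,89,0,0,0,0],[-16,89,0,0,0,0]]'
```

```text
time: 4.35
tcp_pos: [0.6361, -0.0997, 0.094]
orientation: [-0.0, 0.996, 0.089, -0.001]
contact_force: [-0.2, 0.4, 0.0]
width: 0.005
grasp_force: 0.5
time: 5.18
tcp_pos: [0.6215, -0.0109, 0.0984]
orientation: [-0.0, 0.996, 0.089, 0.001]
contact_force: [-4.7, 1.2, 15.0]
width: 0.006
grasp_force: 8.2
```

Cells 0 and 4 are empty. Now to fetch vial B.

```bash
python3 -m pendant '[[0,0,35,0,0,0],[-2,10,65,0,0,0],[-8,50,65,0,0,0],[-14,90,65,0,0,0],[-20,130,65,0,0,0],[-26,170,65,0,0,0],[-32,210,65,0,0,0],[-38,250,65,0,0,0],[-44,290,65,0,0,0],[-49,333,65,0,0,0]]' 80 25; python3 -m pendant '[[0,0,0,0,0,0],[0,0,0,0,0,0]]'; python3 -c "
from h import *
snap('wrist','w1')
p,P=cloud('w1');s=arm.read_state();print(s['tcp_pos'])
Q=P.reshape(-1,3);M=(Q[:,2]>.062)&(Q[:,2]<.08)&(abs(Q[:,0]-.5725)<.04)&(abs(Q[:,1]-.322)<.04);T=Q[M];print(len(T),T.min(0),T.max(0),cv2.minEnclosingCircle((T[:,:2]*1000).astype(np.float32)))"
```

```text
time: 6.02
tcp_pos: [0.5718, 0.3218, 0.1605]
orientation: [0.0, 0.996, 0.088, 0.0]
contact_force: [1.2, 0.4, 0.3]
width: 0.704
grasp_force: 0.0
time: 6.18
tcp_pos: [0.5719, 0.3224, 0.16]
orientation: [0.0, 0.996, 0.09, 0.0]
contact_force: [0.5, 0.1, 0.2]
width: 0.8
grasp_force: 0.0
[0.57211522 0.32076701 0.15993712]
1344 [0.5579187  0.30764907 0.06209405] [0.58757504 0.33724221 0.07189355] ((572.7828369140625, 322.4516906738281), 14.931201934814453)
```

View pics/w1.png

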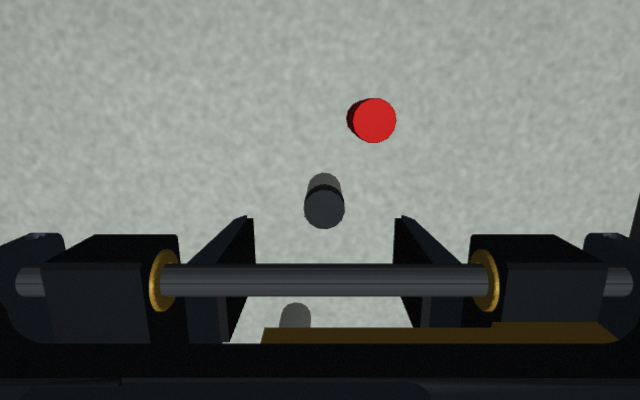

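Vial B's dark cap at (323,205) sits between the fingers, and the red one at (373,120) is clear of them.

```bash
python3 -m pendant '[[1,0,-35,0,0,0],[1,0,-70,0,0,0],[1,0,-95,0,0,0],[1,0,-106,0,0,0],[1,0,-106,0,0,0]]'; python3 -m pendant '[[0,0,0,0,0,0],[0,0,0,0,0,0],[0,0,0,0,0,0],[0,0,0,0,0,0],[0,0,0,0,0,0],[0,0,0,0,0,0]]' 0 25; python3 -m pendant '[[0,0,15,0,0,0],[0,0,50,0,0,0],[0,0,90,0,0,0],[0,0,130,0,0,0],[0,0,130,0,0,0]]'
```

```text
time: 6.65
tcp_pos: [0.5721, 0.318, 0.0512]
orientation: [0.001, 0.996, 0.088, -0.003]
contact_force: [0.7, 0.9, -0.1]
width: 0.803
grasp_force: 0.0
time: 7.15
tcp_pos: [0.5734, 0.3208, 0.0548]
orientation: [-0.0, 0.996, 0.089, 0.001]
contact_force: [0.5, 0.4, 0.5]
width: 0.393
grasp_force: 0.0
time: 7.57
tcp_pos: [0.5771, 0.3228, 0.1936]
orientation: [-0.003, 0.996, 0.089, 0.008]
contact_force: [1.2, 0.9, 0.9]
width: 0.321
grasp_force: 25.0
```

```bash
python3 -m pendant '[[0,0,0,0,0,0],[0,0,0,0,0,0]]'; python3 -c "
from h import *
snap('side','s1');snap('scene','sc1');print(arm.read_state()['tcp_pos'])
for f in ['s1','sc1']:
    p,P=cloud(f);Q=P.reshape(-1,3);M=(np.hypot(Q[:,0]-.574,Q[:,1]-.322)<.022)&(Q[:,2]>.08)&(Q[:,2]<.23);T=Q[M];print(len(T),np.percentile(T[:,2],[0,2,50,98]) if len(T) else '')
    z=np.load('pics/'+f+'.npz')
    c=z['T']@[.574,.322,.16,1];u,v=c[:2]/c[2]*z['k'][:2]+z['k'][2:];u,v=int(u),int(v);print(u,v)
    cv2.imwrite('pics/c_'+f+'.png',cv2.resize(p[v-50:v+50,u-60:u+60,::-1],None,fx=5,fy=5))
a=cv2.imread('pics/c_s1.png');b=cv2.imread('pics/c_sc1.png');cv2.imwrite('pics/c1.png',cv2.resize(np.hstack([a,b]),(800,333)))"
```

```text
time: 7.73
tcp_pos: [0.5726, 0.3204, 0.1834]
orientation: [0.0, 0.996, 0.089, -0.001]
contact_force: [-0.5, -1.6, -1.6]
width: 0.32
grasp_force: 25.0
[0.57209268 0.32002899 0.18187534]
275 [0.1208915  0.12197218 0.1563686  0.20584001]
237 221
102 [0.1193731  0.1217088  0.14178616 0.17784026]
369 138
```

View pics/c1.png

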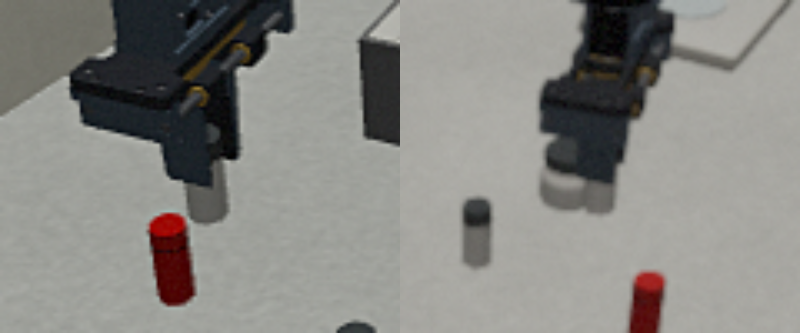

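Vial B hangs upright in the fingers (left crop, 208,190), with its bottom about 61 mm below the TCP. That's fine, so on to cell 4.

```bash
python3 -m pendant '[[4,-30,15,0,0,0],[10,-70,18,0,0,0],[16,-110,18,0,0,0],[22,-150,18,0,0,0],[28,-190,18,0,0,0],[34,-230,18,0,0,0],[40,-270,18,0,0,0],[46,-310,18,0,0,0],[52,-350,18,0,0,0],[58,-388,18,0,0,0]]';python3 -m pendant '[[6,-32,0,0,0,0],[6,-32,0,0,0,0],[6,-32,0,0,0,0],[6,-32,0,0,0,0]]'
```

```text
time: 8.67
tcp_pos: [0.6303, -0.0696, 0.1999]
orientation: [-0.0, 0.996, 0.089, -0.002]
contact_force: [1.1, 0.3, -1.4]
width: 0.32
grasp_force: 25.0
time: 9.0
tcp_pos: [0.6365, -0.099, 0.2003]
orientation: [-0.001, 0.996, 0.089, -0.002]
contact_force: [-0.3, 0.7, -1.5]
width: 0.328
grasp_force: 25.0
```

```bash
python3 -m pendant '[[0,0,-25,0,0,0],[0,0,-45,0,0,0],[0,0,-60,0,0,0],[0,0,-75,0,0,0],[0,0,-90,0,0,0],[0,0,-105,0,0,0],[0,0,-115,0,0,0],[0,0,-120,0,0,0],[0,0,-120,0,0,0]]';python3 -m pendant '[[0,0,-3,0,0,0],[0,0,-6,0,0,0],[0,0,-9,0,0,0],[0,0,-9,0,0,0]]'
```

```text
time: 9.75
tcp_pos: [0.6363, -0.0982, 0.0806]
orientation: [-0.0, 0.996, 0.089, -0.001]
contact_force: [0.5, 1.0, -1.1]
width: 0.323
grasp_force: 25.5
time: 10.08
tcp_pos: [0.6372, -0.0995, 0.0729]
orientation: [0.0, 0.996, 0.089, 0.0]
contact_force: [-0.3, -1.1, -0.0]
width: 0.323
grasp_force: 25.4
```

```bash
python3 -m pendant '[[0,0,-2,0,0,0],[0,0,-4,0,0,0],[0,0,-4,0,0,0]]';python3 -m pendant '[[0,0,-1,0,0,0],[0,0,-3,0,0,0],[0,0,-3,0,0,0]]'
```

```text
time: 10.33
tcp_pos: [0.6376, -0.0996, 0.0695]
orientation: [0.0, 0.996, 0.089, 0.001]
contact_force: [1.0, 0.4, 2.4]
width: 0.323
grasp_force: 25.6
time: 10.58
tcp_pos: [0.6384, -0.0996, 0.0693]
orientation: [0.0, 0.996, 0.089, 0.002]
contact_force: [-2.6, 0.8, 15.2]
width: 0.318
grasp_force: 25.5
```

```bash
python3 -m pendant '[[0,0,2,0,0,0],[0,0,2,0,0,0],[0,0,2,0,0,0],[0,0,2,0,0,0],[0,0,2,0,0,0]]' 48;python3 -m pendant '[[0,0,10,0,0,0],[0,0,25,0,0,0],[0,0,50,0,0,0],[0,0,85,0,0,0],[0,0,120,0,0,0],[0,0,120,0,0,0]]'; python3 -c "
from h import *
snap('wrist','w2');print(arm.read_state()['tcp_pos'])"
```

```text
time: 11.0
tcp_pos: [0.637, -0.0994, 0.0675]
orientation: [-0.0, 0.996, 0.089, -0.0]
contact_force: [-0.2, 0.2, 0.2]
width: 0.481
grasp_force: 0.3
time: 11.5
tcp_pos: [0.641, -0.1, 0.1966]
orientation: [0.002, 0.996, 0.089, 0.007]
contact_force: [1.1, -0.8, 1.8]
width: 0.48
grasp_force: 0.0
[ 0.63960763 -0.09979559  0.19323063]
```

View pics/w2.png

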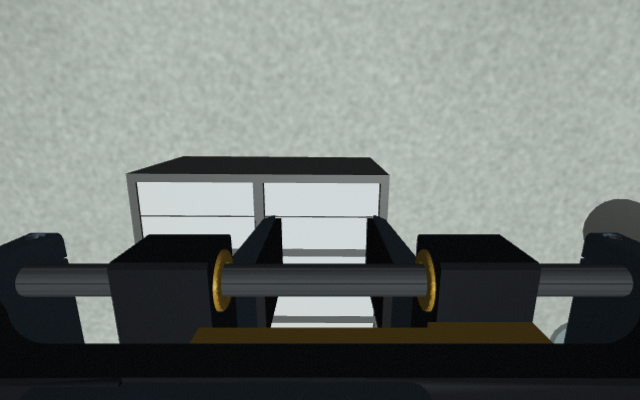

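The leaves over cell 4 are shut again at (325,215), and nothing is left in the fingers. Now for vial A.

```bash
python3 -m pendant '[[-15,32,0,0,0,0],[-30,67,0,0,0,0],[-47,102,0,0,0,0],[-63,137,0,0,0,0],[-80,172,0,0,0,0],[-97,207,0,0,0,0],[-114,242,0,0,0,0],[-130,277,0,0,0,0],[-146,312,-5,0,0,0],[-162,347,-10,0,0,0]]' 80;python3 -m pendant '[[-18,38,-10,0,0,0],[-36,78,-20,0,0,0],[-36,78,-20,0,0,0],[-36,78,-20,0,0,0]]'; python3 -c "
from h import *
snap('wrist','w3')
p,P=cloud('w3');s=arm.read_state();print(s['tcp_pos'])
Q=P.reshape(-1,3);M=(Q[:,2]>.062)&(Q[:,2]<.08)&(abs(Q[:,0]-.439)<.04)&(abs(Q[:,1]-.3265)<.04);T=Q[M];print(len(T),cv2.minEnclosingCircle((T[:,:2]*1000).astype(np.float32)))"
```

```text
time: 12.38
tcp_pos: [0.4737, 0.2489, 0.1775]
orientation: [0.0, 0.996, 0.089, -0.0]
contact_force: [1.0, 0.3, -0.2]
width: 0.801
grasp_force: 0.0
time: 12.72
tcp_pos: [0.4373, 0.3269, 0.1565]
orientation: [0.001, 0.996, 0.091, -0.001]
contact_force: [0.5, -0.0, -0.1]
width: 0.797
grasp_force: 0.0
[0.43839664 0.32565058 0.15713154]
1386 ((439.55853271484375, 326.4878845214844), 14.887585639953613)
```

Centred within about 1 mm, so descend and grip, allowing longer to close this time.

```bash
python3 -m pendant '[[1,0,-35,0,0,0],[1,0,-65,0,0,0],[1,0,-90,0,0,0],[1,0,-99,0,0,0],[1,0,-99,0,0,0]]'; python3 -m pendant '[[0,0,0,0,0,0],[0,0,0,0,0,0],[0,0,0,0,0,0],[0,0,0,0,0,0],[0,0,0,0,0,0],[0,0,0,0,0,0],[0,0,0,0,0,0],[0,0,0,0,0,0],[0,0,0,0,0,0],[0,0,0,0,0,0]]' 0 25; python3 -m pendant '[[0,0,15,0,0,0],[0,0,50,0,0,0],[0,0,90,0,0,0],[0,0,130,0,0,0],[0,0,140,0,0,0],[0,0,140,0,0,0]]'
```

```text
time: 13.18
tcp_pos: [0.4397, 0.3233, 0.0571]
orientation: [0.001, 0.996, 0.088, -0.002]
contact_force: [0.0, 0.5, 0.1]
width: 0.8
grasp_force: 0.0
time: 14.02
tcp_pos: [0.4403, 0.3258, 0.0593]
orientation: [-0.0, 0.996, 0.089, 0.0]
contact_force: [0.1, 0.4, 3.5]
width: 0.325
grasp_force: 25.0
time: 14.52
tcp_pos: [0.4418, 0.3267, 0.2024]
orientation: [-0.002, 0.996, 0.089, 0.003]
contact_force: [0.1, -0.3, -1.3]
width: 0.32
grasp_force: 25.0
```

```bash
python3 -m pendant '[[6,-35,0,0,0,0],[14,-75,0,0,0,0],[22,-115,0,0,0,0],[30,-155,0,0,0,0],[38,-195,0,0,0,0],[46,-235,0,0,0,0],[54,-275,0,0,0,0],[62,-315,0,0,0,0],[70,-355,0,0,0,0],[78,-395,0,0,0,0]]';python3 -m pendant '[[5,-25,0,0,0,0],[10,-50,0,0,0,0],[10,-50,0,0,0,0],[10,-50,0,0,0,0],[10,-50,0,0,0,0]]'
```

```text
time: 15.35
tcp_pos: [0.5167, -0.0712, 0.1964]
orientation: [-0.001, 0.996, 0.089, -0.002]
contact_force: [1.0, 1.4, -0.4]
width: 0.325
grasp_force: 25.0
time: 15.77
tcp_pos: [0.527, -0.1187, 0.1971]
orientation: [-0.001, 0.996, 0.089, -0.002]
contact_force: [-0.5, -0.0, -1.7]
width: 0.326
grasp_force: 25.0
```

```bash
python3 -m pendant '[[0,0,-25,0,0,0],[0,0,-45,0,0,0],[0,0,-60,0,0,0],[0,0,-75,0,0,0],[0,0,-90,0,0,0],[0,0,-105,0,0,0],[0,0,-117,0,0,0],[0,0,-124,0,0,0],[0,0,-124,0,0,0]]';python3 -m pendant '[[0,0,-2,0,0,0],[0,0,-4,0,0,0],[0,0,-6,0,0,0],[0,0,-6,0,0,0]]'; python3 -m pendant '[[0,0,-2,0,0,0],[0,0,-4,0,0,0],[0,0,-4,0,0,0]]'
```

```text
time: 16.52
tcp_pos: [0.5267, -0.1179, 0.0732]
orientation: [-0.001, 0.996, 0.09, -0.002]
contact_force: [0.4, 1.0, -1.5]
width: 0.322
grasp_force: 25.5
time: 16.85
tcp_pos: [0.5284, -0.1194, 0.0692]
orientation: [0.0, 0.996, 0.089, 0.0]
contact_force: [-0.8, -0.5, -0.5]
width: 0.323
grasp_force: 25.4
time: 17.1
tcp_pos: [0.5285, -0.1195, 0.0653]
orientation: [0.0, 0.996, 0.089, 0.0]
contact_force: [-0.1, -0.2, 1.7]
width: 0.326
grasp_force: 25.4
```

```bash
python3 -m pendant '[[0,0,-1,0,0,0],[0,0,-3,0,0,0],[0,0,-3,0,0,0]]'
```

```text
time: 17.35
tcp_pos: [0.5288, -0.1194, 0.0651]
orientation: [0.0, 0.996, 0.089, 0.001]
contact_force: [-4.9, 3.2, 21.5]
width: 0.322
grasp_force: 25.4
```

```bash
python3 -m pendant '[[0,0,2,0,0,0],[0,0,2,0,0,0],[0,0,2,0,0,0],[0,0,2,0,0,0],[0,0,2,0,0,0]]' 48;python3 -m pendant '[[0,0,10,0,0,0],[0,0,25,0,0,0],[0,0,50,0,0,0],[0,0,85,0,0,0],[0,0,110,0,0,0],[-28,-13,110,0,0,0],[-57,-26,110,0,0,0],[-57,-26,110,0,0,0]]'; python3 -m pendant '[[0,0,0,0,0,0],[0,0,0,0,0,0],[0,0,0,0,0,0],[0,0,0,0,0,0]]' 0; python3 -c "
from h import *
snap('side','s2');snap('scene','sc2');print(arm.read_state()['tcp_pos'])
a=cv2.imread('pics/s2.png')[130:240,270:400];b=cv2.imread('pics/sc2.png')[190:300,230:360]
cv2.imwrite('pics/c2.png',cv2.resize(np.hstack([a,b]),(780,330)))"
```

```text
time: 17.77
tcp_pos: [0.528, -0.1194, 0.0635]
orientation: [-0.0, 0.996, 0.089, -0.0]
contact_force: [-0.2, -1.0, -0.6]
width: 0.478
grasp_force: 0.3
time: 18.43
tcp_pos: [0.4665, -0.1462, 0.1746]
orientation: [0.0, 0.996, 0.088, -0.002]
contact_force: [-0.5, 0.9, -0.7]
width: 0.481
grasp_force: 0.0
time: 18.77
tcp_pos: [0.4721, -0.1452, 0.1739]
orientation: [0.0, 0.996, 0.089, 0.0]
contact_force: [0.8, 0.2, 0.3]
width: 0.22
grasp_force: 0.0
[ 0.47182425 -0.14514711  0.17373522]
```

View pics/c2.png

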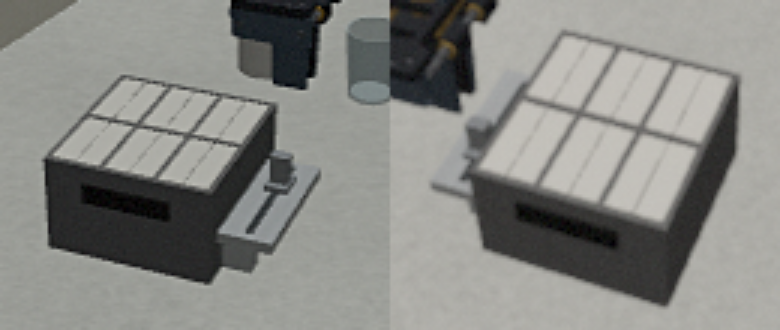

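All leaves are shut with both vials inside, and the catch block (left crop, 283,165) is still at the right end. Next, lower the closed fingers to its right.

```bash
python3 -m pendant '[[0,0,-30,0,0,0],[0,0,-60,0,0,0],[0,0,-80,0,0,0],[0,0,-87,0,0,0],[0,0,-87,0,0,0]]';python3 -m pendant '[[-2,10,0,0,0,0],[-4,20,0,0,0,0],[-5,30,0,0,0,0],[-7,40,0,0,0,0],[-9,50,0,0,0,0],[-10,58,0,0,0,0],[-11,64,0,0,0,0],[-11,64,0,0,0,0]]'
```

```text
time: 19.28
tcp_pos: [0.4704, -0.1449, 0.0853]
orientation: [-0.001, 0.996, 0.089, -0.002]
contact_force: [0.5, -0.0, 0.0]
width: 0.001
grasp_force: 0.0
time: 19.95
tcp_pos: [0.4599, -0.08, 0.0872]
orientation: [-0.0, 0.996, 0.089, 0.0]
contact_force: [0.3, -0.6, -0.1]
width: 0.005
grasp_force: 0.0
```

```bash
python3 -m pendant '[[0,2,0,0,0,0],[-1,5,0,0,0,0],[-1,5,0,0,0,0]]';python3 -m pendant '[[0,2,0,0,0,0],[-1,4,0,0,0,0],[-1,4,0,0,0,0]]'
```

```text
time: 20.2
tcp_pos: [0.4592, -0.0762, 0.0869]
orientation: [-0.0, 0.996, 0.089, 0.0]
contact_force: [0.5, 0.1, -0.5]
width: 0.008
grasp_force: 0.2
time: 20.45
tcp_pos: [0.4585, -0.0723, 0.087]
orientation: [0.0, 0.996, 0.089, 0.0]
contact_force: [1.1, -1.9, -0.2]
width: 0.007
grasp_force: 0.6
```

```bash
python3 -m pendant '[[0,2,0,0,0,0],[-1,4,0,0,0,0],[-1,4,0,0,0,0]]';python3 -m pendant '[[0,2,0,0,0,0],[-1,4,0,0,0,0],[-1,4,0,0,0,0]]'; python3 -c "
from h import *
snap('side','s3')
p,P=cloud('s3');Q=P[150:225,340:400].reshape(-1,3);c,s=.9845,.1754
d=Q-[.574,-.065,0];X=d[:,0]*c+d[:,1]*s;Y=-d[:,0]*s+d[:,1]*c
M=(Q[:,2]>.064)&(Q[:,2]<.086)&(X<-.095)&(X>-.14);print(len(Y[M]),np.percentile(Y[M],[1,50,90,99]))
cv2.imwrite('pics/c3.png',cv2.resize(p[130:240,270:410,::-1],(700,550)))"
```

```text
time: 20.7
tcp_pos: [0.4584, -0.0713, 0.0871]
orientation: [0.003, 0.996, 0.091, 0.001]
contact_force: [2.4, -13.9, -3.8]
width: 0.007
grasp_force: 7.3
time: 20.95
tcp_pos: [0.4584, -0.0707, 0.0873]
orientation: [0.007, 0.996, 0.092, 0.002]
contact_force: [3.4, -29.7, -5.2]
width: 0.004
grasp_force: 14.3
76 [0.00837133 0.03434896 0.03946264 0.04228199]
```

View pics/c3.png

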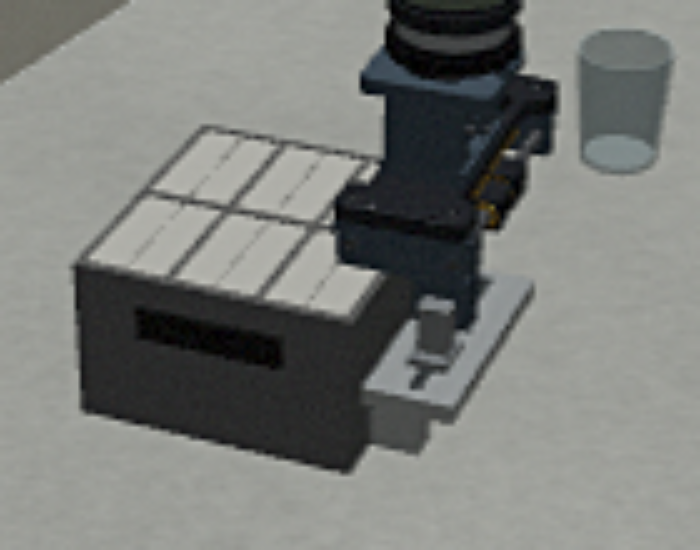

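The block (435,325) has moved to the left end of its slot and resists 30 N, with its centre at crate y of about +32 mm, so the catch is home. Back off and hand in.

```bash
python3 -m pendant '[[2,-10,0,0,0,0],[5,-28,0,0,0,0],[5,-28,30,0,0,0],[5,-28,65,0,0,0],[5,-28,100,0,0,0],[5,-28,130,0,0,0],[5,-28,130,0,0,0],[5,-28,130,0,0,0]]'; python3 -c "
from h import *
snap('side','s4')
p,P=cloud('s4');Q=P[150:225,340:400].reshape(-1,3);c,s=.9845,.1754
d=Q-[.574,-.065,0];X=d[:,0]*c+d[:,1]*s;Y=-d[:,0]*s+d[:,1]*c
M=(Q[:,2]>.064)&(Q[:,2]<.092)&(X<-.1)&(X>-.14);print(len(Y[M]),np.percentile(Y[M],[1,50,90,99]))
p,P=cloud('s2');Q=P[150:225,340:400].reshape(-1,3)
d=Q-[.574,-.065,0];X=d[:,0]*c+d[:,1]*s;Y=-d[:,0]*s+d[:,1]*c
M=(Q[:,2]>.064)&(Q[:,2]<.092)&(X<-.1)&(X>-.14);print(len(Y[M]),np.percentile(Y[M],[1,50,90,99]))"
```

```text
time: 21.67
tcp_pos: [0.4616, -0.0922, 0.2183]
orientation: [0.0, 0.996, 0.089, 0.001]
contact_force: [-0.4, 0.0, -0.9]
width: 0.006
grasp_force: 0.0
63 [0.02226173 0.03559032 0.03883219 0.03988317]
69 [-0.03432055 -0.02070873 -0.01661172 -0.01462993]
```

```bash
python3 -c "
from rig import arm
print(arm.close_job())"
```

```text
the job is handed in; nothing more can be done
None
```

I set vial A in cell 0 and vial B in cell 4, slid the catch left until it stopped, and handed the job in at about 22 s; no verdict was shown, and depth images put the catch's travel at about 56 mm, above the 52 mm required.

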